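Fetch the gift tin from behind the front row

TASK

A flat metal gift tin lies on the black display stand behind a front row of three tall goods: a carton, a round canister and a square jar. Clear all three to the plain wooden board, standing upright, then lay the tin flat in the middle of the packing tray, lengthwise in it, and only then put the three goods back on the stand, each upright in exactly the spot it stood in before, the carton square to the stand as it was. Remember their order, which differs every time. Do not tip anything over, and do not disturb the two small honey jars that flank the tin.

Things in the scene. Friction and masses are not known exactly. Their poses are not given: they have to be found in the camera images.
- stand: Fixed black display stand, a flat slab 190 (x) x 270 (y) x 12 mm. Origin: centre of its underside, on the counter, so its top is 12 mm above the origin. Its -x edge, with three blank paper price tickets, faces the robot. The front row stands about 55 mm from its middle towards -x, at about y = -62, 0 and +62 mm; the tin's row is at about x = 0.
- carton: Loose upright kraft-card tea carton, 40 (x, front to back) x 54 (y) x 120 mm tall, white label, about 150 g. Origin: centre of its underside, z up. Starts in one of the three places of the front row, which one varies, nearly square to the stand (within 3 degrees). Like the other two, best gripped near the top, front to back: side by side they stand only 8 to 15 mm apart.
- canister: Loose upright round dark metal tea canister, 50 mm diameter, 115 mm tall, white label band, about 180 g. Origin: centre of its underside, z up. Starts in one of the three places of the front row.
- jar: Loose upright square clear jar of nuts: body 48 x 48 x 95 mm tall, with a cork stopper of 38 mm diameter rising 15 mm above it (110 mm in all), about 220 g. Origin: centre of its underside, z up. Starts in one of the three places of the front row.
- tin: Loose flat bare-metal gift tin, a closed box 44 (its x, front to back) x 120 (its y, lengthwise) x 45 mm high, cream panel on top, about 200 g. Origin: centre of its underside, z up. Starts on the stand behind the front row, some 8 to 13 mm clear of it, its length along the stand's y. Too long to grip lengthwise: grip it across its 44 mm, for which the front row must be away.
- board: Fixed plain brown wooden board, 280 (x, lengthwise) x 160 (y) x 6 mm, the side area. Origin: centre of its underside, so its top is 6 mm above the origin. To the left or the right of the stand, changing sides with the tray.
- tray: Fixed shallow open packing tray of light wood, 210 (x, lengthwise) x 140 (y) x 18 mm outside, walls and floor 6 mm thick, so inside 198 x 128 mm. Origin: centre of its underside; the inner floor is 6 mm above it. To the other side of the stand from the board.
- honey_left: Bystander: small amber honey jar with white lid, 42 mm diameter, 60 mm tall, loose, on the stand about 105 mm to the +y side of the tin's middle. Origin: centre of its underside. Not to be moved.
- honey_right: Bystander: the same small honey jar, about 105 mm to the -y side of the tin's middle. Origin: centre of its underside. Not to be moved.

How it is judged:
On the way, in this order (a step that is already met when the one before it is completed fails the run):
1. the carton, the canister and the jar all stand released on the wooden board, the tin not yet moved (x of carton in the frame of board between -0.135 and 0.135 m and y of carton in the frame of board between -0.075 and 0.075 m and z of each of carton, canister, jar in the frame of board below 0.012 m and angle between each of carton, canister, jar's own z axis and vertical below 0.12 rad and x of canister in the frame of board between -0.135 and 0.135 m and y of canister in the frame of board between -0.075 and 0.075 m and x of jar in the frame of board between -0.135 and 0.135 m and y of jar in the frame of board between -0.075 and 0.075 m and contact force between each of carton, canister, jar and the fingers below 0.3 N and linear speed of each of carton, canister, jar below 0.03 m/s and distance of tin from where it was at the start of the episode below 0.02 m), for 0.2 s.
2. the tin lies released in the middle of the tray while the three goods still stand on the board (x of tin in the frame of tray between -0.015 and 0.015 m and y of tin in the frame of tray between -0.015 and 0.015 m and z of tin in the frame of tray below 0.012 m and angle between the y axis of tin and the x axis of tray, either way round below 0.2 rad and angle between each of tin, carton, canister, jar's own z axis and vertical below 0.12 rad and contact force between tin and the fingers below 0.3 N and linear speed of tin below 0.03 m/s and x of carton in the frame of board between -0.135 and 0.135 m and y of carton in the frame of board between -0.075 and 0.075 m and z of each of carton, canister, jar in the frame of board below 0.012 m and x of canister in the frame of board between -0.135 and 0.135 m and y of canister in the frame of board between -0.075 and 0.075 m and x of jar in the frame of board between -0.135 and 0.135 m and y of jar in the frame of board between -0.075 and 0.075 m), for 0.2 s.
At the end, for the whole second after the job is handed in: The tin lies flat in the tray within 15 mm of the tray's middle along each tray axis and within 0.2 rad of lengthwise; carton, canister and jar each stand upright within 15 mm of where they stood at the start, the carton within 0.2 rad of square to the stand; all released and at rest (x of tin in the frame of tray between -0.015 and 0.015 m and y of tin in the frame of tray between -0.015 and 0.015 m and z of tin in the frame of tray below 0.012 m and angle between the y axis of tin and the x axis of tray, either way round below 0.2 rad and angle between each of tin, carton, canister, jar's own z axis and vertical below 0.12 rad and contact force between each of tin, carton, canister, jar and the fingers below 0.3 N and linear speed of each of tin, carton, canister, jar below 0.03 m/s and distance of each of carton, canister, jar from where it was at the start of the episode below 0.015 m and angle between the x axis of carton and the x axis of stand, either way round below 0.2 rad); the robot touches nothing.
It fails at once if a honey jar is shifted by more than 20 mm (distance of any of honey_left, honey_right from where it was at the start of the episode above 0.02 m).
It fails at once if one of the three goods or the tin is tipped over (angle between any of carton, canister, jar, tin's own z axis and vertical above 0.7 rad).
It also fails if it takes over 138 s, if anything falls off the work surface, if the arm or the gripper's body presses on something with over 40 N, if the wrist force passes 120 N, or if a joint passes its speed limit or range.

ROBOT

A 6-joint arm with a two-finger parallel gripper is mounted at the origin on the work surface. World frame = base frame: x ahead of the robot, y to its left, z up, the work surface at z = 0. Lengths are in m, angles in rad, forces in N, time in s.
With the tool pointing down it reaches from about 0.325 to 0.75 m from the base axis. Payload 7.6 kg.
Tool frame: the origin (TCP) lies midway between the tips of the shut fingers; the grasp point (between the pads) lies 19 mm behind it; z points along the fingers, x is the direction in which the jaws open and shut, and the axes are right-handed (so a half turn about z gives the same grasp; the last joint's range is limited). The gripper opens to 85 mm and grips with 20 to 120 N. Pads are 22 mm wide; open, the fingers measure 114 mm over their backs; the gripper's body (76 mm by 85 mm) begins 54 mm behind the grasp point. The pads swing forward as they close: fully open they stand 13 mm farther back than shut.
Start: joints at [-1.326, 0.052, 1.401, -0, 1.689, -0.07], TCP at [0.163, -0.499, 0.231] pointing down, gripper open.
Joint ranges: [-2.9, 2.9], [-0.91, 2.17], [0.12, 2.37], [-1.06, 4.2], [0.26, 2.73], [-2.93, 2.93]. Speed limits (rad/s): [2.57, 2.57, 3.01, 3.14, 3.14, 3.14].

INTERFACE

Orientations are given as a rotation vector (axis times angle).
In Python, from station import arm, viewer gives the robot as it stands.
- The arm moves only by the shell command python3 -m jog 'ROWS' [FORCE]. ROWS is text: rows parted by semicolons, each of 7 numbers parted by spaces: the turn, a rotation vector about the tool's x, y, z in rad, then the shift along the tool's x, y, z in mm, then the closure in counts, from 0 (fully open) to 255 (shut). In form: rx ry rz dx dy dz jaw; .... A call has 1 to 12 rows; each row shifts and turns the pose as measured when the row begins, along the tool's axes as they then stand; what a row does not reach is not made up. A row lasts 1/10 s, in which the tool goes at most 50 mm and 8.59 degrees, less where a joint would pass 70% of its speed; a pose out of reach is approached as far as the arm can. A call is refused whole if a number of a shift passes 50 or a number of a turn 0.15, either way. A call with a gripper value outside its range is refused whole. The fingers move at their own pace and stop on an object; FORCE is the grip in N (left out, the last holds). Time passes only in rows, so rows that do not move let the fingers close. It gives the time, the measured TCP pose, the force and the opening at its end, in the units of the state.
- arm.get_state(): the state, without advancing time (a new reading comes with each control period).
- viewer.camera(name): name is "side" or "top" or "wrist"; returns (picture, depth): 420x560x3 uint8, red, green, blue; 420x560 float32, m along the optical axis (not along the pixel's ray), 0 where there is no reading.
- viewer.camera_params(name): a dict with "intrinsics" (3x3 intrinsics, pixels), "R" (3x3) and "t" (3): a world point X has camera coordinates R X + t. Camera axes: x right, y down, z forward; pixel columns grow to the right and rows downward; lengths in m; the calibration is good to about 2 mm. A picture is of the moment at which its call begins: read the wrist's pose just before it. camera_params takes no time and is no camera call; for the wrist camera it gives the pose at the moment of the call.
- arm.sign_off(): hands the job in, once; it reports no verdict.
The state is a dict: "time": time; "joints": joint angles; "joint_velocities": joint speeds; "tau": joint torques, N m; "tool_pos": TCP position; "eef_rot": TCP orientation; "ft_force": force on the tool from outside, world axes, zero at the start; "wrist_torque": the same for the moment, N m; "finger_gap": finger opening in m.
Only numpy, scipy, OpenCV 4.12 (cv2) and the standard library are available. Lean on these libraries where they do the work, as an engineer would, in place of code of your own. Each camera call takes 0.05 s, during which the arm holds its last target. There are 200 camera calls.

## Working session

There is one attempt and no reset: what is moved stays moved. The work goes in short steps, Python scripts to look and compute and a shell command to move; the robot and the scene stay as the last step left them, time stands still between calls to the robot, and variables do not carry over. Pictures are saved under pics/ and viewed, about 12 in all and at most 16, crops included, and the job is handed in when it is done.

```bash
mkdir -p pics; ls
python3 - <<'E'
from station import arm, viewer
import cv2, numpy as np
s=arm.get_state(); print(s['time'],s['tool_pos'],s['eef_rot'],s['finger_gap'])
for n in('top','side'):
    p,d=viewer.camera(n); np.savez(f'pics/{n}.npz',p=p,d=d,**viewer.camera_params(n))
    cv2.imwrite(f'pics/{n}0.png',p[...,::-1]); c=viewer.camera_params(n); print(n,c)
E
```

```text
pics
0.0 [ 0.16249399 -0.4989047   0.23048919] [-2.54139892e+00  1.84520266e+00  1.86676517e-03] 0.08534516420784914
top {'intrinsics': array([[464.82472785,   0.        , 280.13022041],
       [  0.        , 464.82472785, 212.33325193],
       [  0.        ,   0.        ,   1.        ]]), 'R': array([[ 0.01298738, -0.99990855, -0.00377107],
       [-0.98406742, -0.01211265, -0.1773826 ],
       [ 0.1773207 ,  0.00601472, -0.98413474]]), 't': array([0.00988623, 0.54508614, 0.87896906])}
side {'intrinsics': array([[454.24830021,   0.        , 278.65773832],
       [  0.        , 454.24830021, 208.86226761],
       [  0.        ,   0.        ,   1.        ]]), 'R': array([[ 0.99714885, -0.07510651, -0.00729268],
       [-0.05448871, -0.64980299, -0.75814712],
       [ 0.05220298,  0.7563829 , -0.65204276]]), 't': array([-0.54746276,  0.07263123,  1.04351258])}
```

View pics/top0.png

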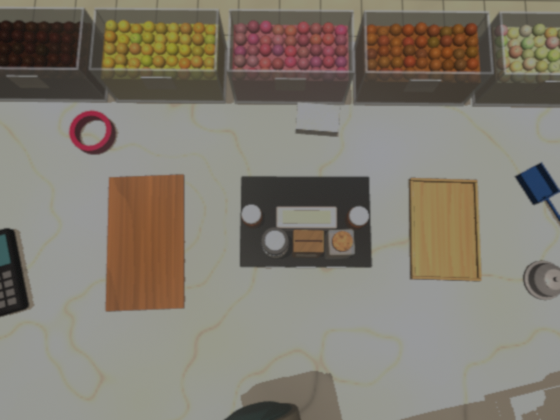

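```bash
cat > h.py <<'E'
import numpy as np, cv2
from station import arm, viewer
from scipy.spatial.transform import Rotation as R
def cloud(p,d,c):
    K=c['intrinsics'];v,u=np.mgrid[:420,:560]
    X=np.stack([(u-K[0,2])/K[0,0]*d,(v-K[1,2])/K[1,1]*d,d],-1)
    W=(X-c['t'])@c['R']; W[d==0]=np.nan
    return W
def hmap(zlo,zhi,xr=(.2,.8),yr=(-.5,.5),W=None,n='top',minA=60):
    "blobs of top surfaces in height band: centre, rect"
    if W is None:
        p,d=viewer.camera(n); W=cloud(p,d,viewer.camera_params(n))
    m=(W[...,2]>zlo)&(W[...,2]<zhi)&(W[...,0]>xr[0])&(W[...,0]<xr[1])&(W[...,1]>yr[0])&(W[...,1]<yr[1])
    k,l,st,_=cv2.connectedComponentsWithStats(m.astype(np.uint8),connectivity=4)
    for i in range(1,k):
        if st[i,4]<minA: continue
        P=W[l==i]; r=cv2.minAreaRect((P[:,:2]*1000).astype(np.float32))
        print('n',st[i,4],'px',st[i,:2]+st[i,2:4]//2,'z %.3f'%np.median(P[:,2]),'rect c',np.round(r[0],1),'size',np.round(r[1],1),'ang %.1f'%r[2])
E
python3 - <<'E'
from h import *
f=np.load('pics/top.npz'); W=cloud(f['p'],f['d'],f)
for a,b in((.125,.15),(.118,.13),(.103,.118),(.065,.08),(.05,.062),(.010,.016),(.016,.022),(.004,.009)):
    print(a,b); hmap(a,b,W=W)
E
```

```text
0.125 0.15
n 356 px [55 72] z 0.139 rect c [795.4 449.3] size [  6.7 101.2] ang 1.2
n 870 px [154  73] z 0.139 rect c [795.8 260.3] size [241.2   7.7] ang 89.8
n 847 px [291  75] z 0.138 rect c [ 7.955e+02 -1.000e-01] size [  7.8 239.8] ang 0.5
n 894 px [428  76] z 0.139 rect c [ 795.6 -259.5] size [239.9   8.6] ang 89.9
n 377 px [528  77] z 0.139 rect c [ 796.1 -449.4] size [101.    6.1] ang 89.4
n 545 px [275 240] z 0.128 rect c [480.2  25. ] size [47.5 47.1] ang 0.5
n 679 px [309 241] z 0.132 rect c [478.7 -35.4] size [39.7 52.6] ang 0.1
0.118 0.13
n 157 px [59 76] z 0.124 rect c [794.6 449.5] size [  5.2 100.8] ang 2.1
n 391 px [156  77] z 0.124 rect c [794.3 259.9] size [  6.6 240.5] ang 0.6
n 388 px [291  79] z 0.124 rect c [ 7.937e+02 -4.000e-01] size [  5.8 238.9] ang 0.1
n 401 px [426  79] z 0.124 rect c [ 794.7 -259.6] size [239.5   7.1] ang 89.3
n 163 px [524  80] z 0.124 rect c [ 795.2 -449.5] size [100.8   5.5] ang 88.2
n 571 px [275 241] z 0.127 rect c [479.5  25. ] size [49.  47.1] ang 0.4
n 335 px [342 241] z 0.122 rect c [480.6 -96.9] size [36.3 37. ] ang 88.3
0.103 
[... 1354 characters left out ...]
ect c [ 795.  -449.2] size [100.7   5.9] ang 87.8
n 1306 px [307 218] z 0.057 rect c [534.2 -35.9] size [ 43.  117.4] ang 0.8
0.01 0.016
n 6225 px [306 222] z 0.012 rect c [533.6 -35.5] size [189.2 269.9] ang 0.7
0.016 0.022
n 166 px [424 199] z 0.018 rect c [ 595.2 -263.4] size [ 47.4 101. ] ang 57.6
n 90 px [477 212] z 0.018 rect c [ 556.6 -388.9] size [ 7.2 67.1] ang 88.8
n 193 px [469 254] z 0.018 rect c [ 461.5 -383.2] size [ 44.6 115.2] ang 65.1
n 176 px [423 256] z 0.018 rect c [ 456.3 -257. ] size [100.3  41.7] ang 22.9
0.004 0.009
n 8810 px [145 243] z 0.006 rect c [489.  294.5] size [281.2 162.1] ang 2.8
n 4859 px [446 229] z 0.006 rect c [ 523.1 -324.3] size [127.6 198. ] ang 88.8
```

The top view shows stand (305,222), canister (275,241), carton (309,241), jar (342,241), tin (307,218), board (146,243) and tray (445,229). The depth map gives metric positions. I'll turn the tool so its x axis lies along world x.

```bash
cat > g.py <<'E'
import sys
from h import *
def go(x,y,z,yaw=0.):
    s=arm.get_state(); M=R.from_rotvec(s['eef_rot']); T=R.from_euler('z',yaw,degrees=True)*R.from_euler('x',180,degrees=True)
    d=M.inv().apply(np.array([x,y,z])/1000-s['tool_pos'])*1000
    print('t %.2f tcp %s gap %.1f | turn'%(s['time'],np.round(s['tool_pos']*1000,1),s['finger_gap']*1000),np.round((M.inv()*T).as_rotvec(),3),'shift',np.round(d,1),'F',np.round(s['ft_force'],1))
if __name__=='__main__': go(*map(float,sys.argv[1:]))
E
python3 g.py 480 25 200 0
python3 -m jog '0 0 -0.14 0 0 0 0;0 0 -0.14 0 0 0 0;0 0 -0.14 0 0 0 0;0 0 -0.14 0 0 0 0;0 0 -0.14 0 0 0 0;0 0 -0.14 0 0 0 0;0 0 -0.14 0 0 0 0;0 0 -0.14 0 0 0 0' 40
python3 g.py 480 25 200 0
```

```text
t 0.10 tcp [ 162.5 -498.9  230.6] gap 85.1 | turn [-1.000e-03  1.000e-03 -1.256e+00] shift [-399.9 -464.1   31.2] F [0.7 0.1 0.5]
time: 0.9
tool_pos: [0.1621, -0.4973, 0.2262]
eef_rot: [-3.129, 0.145, 0.004]
ft_force: [-0.7, 0.2, 0.3]
finger_gap: 0.0856
t 0.90 tcp [ 162.1 -497.3  226.2] gap 85.6 | turn [-0.009  0.003 -0.093] shift [ 268.3 -549.2   30.5] F [-0.7  0.2  0.3]
```

```bash
python3 -m jog '0 0 -0.09 20 -42 0 0;0 0 0 26 -42 0 0;0 0 0 26 -42 0 0;0 0 0 26 -42 0 0;0 0 0 26 -42 0 0;0 0 0 26 -42 0 0;0 0 0 26 -42 0 0;0 0 0 26 -42 0 0;0 0 0 26 -42 0 0;0 0 0 26 -42 0 0;0 0 0 26 -42 0 0'
python3 g.py 480 25 180 0
```

```text
time: 2.0
tool_pos: [0.4446, -0.03, 0.2261]
eef_rot: [-3.126, 0.008, 0.008]
ft_force: [-0.1, -0.2, -0.5]
finger_gap: 0.0858
t 2.00 tcp [444.6 -30.  226.1] gap 85.8 | turn [-0.016  0.005 -0.005] shift [ 35.4 -54.5  46.8] F [-0.1 -0.2 -0.5]
```

```bash
python3 -m jog '-0.008 0.003 -0.003 18 -28 20 0;-0.008 0.002 -0.002 17 -26 20 0;0 0 0 0 0 0 0;0 0 0 0 0 0 0'
python3 g.py 480 25 80 0
```

```text
time: 2.4
tool_pos: [0.4817, 0.0322, 0.184]
eef_rot: [3.141, 0.014, -0.003]
ft_force: [-0.2, -0.6, -0.7]
finger_gap: 0.0854
t 2.40 tcp [481.7  32.2 184. ] gap 85.4 | turn [0.    0.002 0.009] shift [ -1.6   7.2 104. ] F [-0.2 -0.6 -0.7]
```

Run:
```python
from h import *
p,d=viewer.camera('side'); cv2.imwrite('pics/s1.png',p[100:330,150:450,::-1].repeat(2,0).repeat(2,1))
```

```text
(no output)
```

View pics/s1.png

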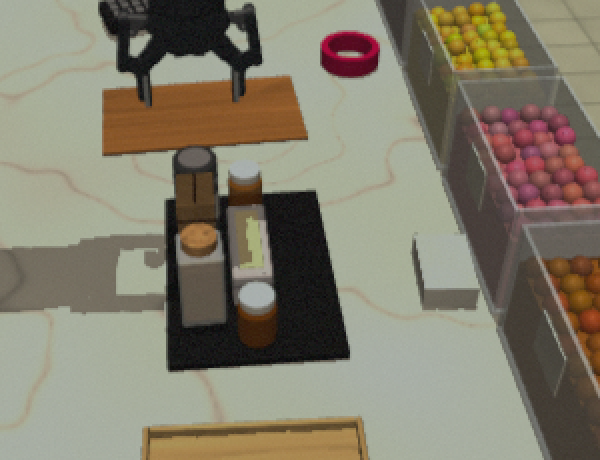

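The side view shows the jaws (fingers at about (148,105) and (238,95)) opening front to back as wanted, with the stand clear below. I'll go down over the canister.

```bash
python3 -m jog '0 0 0.006 -2 7 5 0;0 0 0 0 0 0 0;0 0 0 0 0 0 0'
python3 g.py 480 25 80 0
python3 -m jog '0 0 0 0 0 20 0;0 0 0 0 0 20 0;0 0 0 0 0 20 0;0 0 0 0 0 20 0;0 0 0 0 0 10 0;0 0 0 0 0 0 0'
python3 g.py 480 25 80 0
```

```text
time: 2.75
tool_pos: [0.4792, 0.0218, 0.1801]
eef_rot: [3.141, -0.004, 0.001]
ft_force: [-0.4, 0.2, 0.7]
finger_gap: 0.0857
t 2.75 tcp [479.2  21.8 180.1] gap 85.7 | turn [ 0.    -0.    -0.003] shift [  0.8  -3.2 100.1] F [-0.4  0.2  0.7]
time: 3.35
tool_pos: [0.4808, 0.0181, 0.0912]
eef_rot: [3.141, -0.014, 0.014]
ft_force: [0.7, 0.1, 0.4]
finger_gap: 0.0853
t 3.35 tcp [480.8  18.1  91.2] gap 85.3 | turn [ 0.001 -0.009 -0.009] shift [-1.  -6.9 11.2] F [0.7 0.1 0.4]
```

```bash
python3 -m jog '0 -0.009 -0.009 -1 -6 7 0;0 0 0 0 0 0 0;0 0 0 0 0 0 0'
python3 g.py 480 25 80 0
```

```text
time: 3.65
tool_pos: [0.4812, 0.0243, 0.0863]
eef_rot: [3.141, 0.0, 0.005]
ft_force: [0.8, 0.3, 0.1]
finger_gap: 0.0854
t 3.65 tcp [481.2  24.3  86.3] gap 85.4 | turn [ 0.001 -0.003  0.   ] shift [-1.2 -0.7  6.3] F [0.8 0.3 0.1]
```

```bash
python3 -m jog '0 0 0 -1 0 4 255;0 0 0 0 0 0 255;0 0 0 0 0 0 255;0 0 0 0 0 0 255;0 0 0 0 0 0 255;0 0 0 0 0 0 255;0 0 0 0 0 0 255' 40
python3 g.py 480 25 80 0
python3 -m jog '0 0 0 0 0 -15 255;0 0 0 0 0 -25 255;0 0 0 0 0 -25 255;0 0 0 0 0 -10 255;0 0 0 0 0 0 255;0 0 0 0 0 0 255'
python3 g.py 400 270 150 0
```

```text
time: 4.35
tool_pos: [0.4808, 0.0244, 0.0835]
eef_rot: [3.141, 0.0, 0.009]
ft_force: [0.5, -0.2, -1.3]
finger_gap: 0.0493
t 4.35 tcp [480.8  24.4  83.5] gap 49.3 | turn [ 0.001 -0.005  0.   ] shift [-0.8 -0.6  3.5] F [ 0.5 -0.2 -1.3]
time: 4.95
tool_pos: [0.4789, 0.0244, 0.1576]
eef_rot: [3.141, 0.0, -0.001]
ft_force: [-0.4, -0.0, -2.0]
finger_gap: 0.0491
t 4.95 tcp [478.9  24.4 157.6] gap 49.1 | turn [0.001 0.    0.   ] shift [ -78.9 -245.6    7.4] F [-0.4 -0.  -2. ]
```

```bash
python3 -m jog '0 0 0 6 -18 0 255;0 0 0 13 -36 0 255;0 0 0 13 -36 0 255;0 0 0 13 -36 0 255;0 0 0 13 -36 0 255;0 0 0 13 -36 0 255;0 0 0 13 -36 0 255;0 0 0 8 -22 0 255;0 0 0 4 -10 0 255;0 0 0 0 0 0 255;0 0 0 0 0 0 255'
python3 g.py 580 310 78 0
```

```text
time: 6.05
tool_pos: [0.5722, 0.2986, 0.1343]
eef_rot: [3.131, -0.004, -0.041]
ft_force: [-0.3, -1.2, -1.9]
finger_gap: 0.0495
t 6.05 tcp [572.2 298.6 134.3] gap 49.5 | turn [ 0.01   0.026 -0.002] shift [  9.2 -12.   56. ] F [-0.3 -1.2 -1.9]
```

```bash
python3 -m jog '0.005 0.013 0 5 -6 10 255;0.005 0.013 0 3 -6 15 255;0 0 0 0 0 15 255;0 0 0 0 0 5 255;0 0 0 0 0 0 255;0 0 0 0 0 0 255'
python3 g.py 580 310 78 0
```

```text
time: 6.65
tool_pos: [0.5797, 0.307, 0.0838]
eef_rot: [3.14, -0.01, -0.002]
ft_force: [0.6, 0.1, -1.4]
finger_gap: 0.0489
t 6.65 tcp [579.7 307.   83.8] gap 48.9 | turn [ 0.002  0.001 -0.007] shift [ 0.3 -3.   5.8] F [ 0.6  0.1 -1.4]
```

Lower until contact, release, rise.

```bash
python3 -m jog '0 0 0 0 0 4 255;0 0 0 0 0 2 255;0 0 0 0 0 1 255;0 0 0 0 0 0 255'
python3 g.py 580 310 78 0
python3 -m jog '0 0 0 0 0 0 0;0 0 0 0 0 0 0;0 0 0 0 0 0 0;0 0 0 0 0 0 0;0 0 0 0 0 0 0;0 0 0 0 0 0 0'
python3 g.py 580 310 200 0
```

```text
time: 7.05
tool_pos: [0.5806, 0.307, 0.0782]
eef_rot: [3.141, -0.011, 0.002]
ft_force: [0.6, -0.4, -1.9]
finger_gap: 0.0492
t 7.05 tcp [580.6 307.   78.2] gap 49.2 | turn [ 0.    -0.001 -0.007] shift [-0.6 -3.   0.2] F [ 0.6 -0.4 -1.9]
time: 7.65
tool_pos: [0.5814, 0.3075, 0.0803]
eef_rot: [-3.14, 0.011, -0.007]
ft_force: [-0.5, 0.3, -0.2]
finger_gap: 0.0854
t 7.65 tcp [581.4 307.5  80.3] gap 85.4 | turn [-0.001 -0.005 -0.007] shift [  -0.9   -2.6 -119.7] F [-0.5  0.3 -0.2]
```

```bash
python3 -m jog '0 0 0 0 0 -20 0;0 0 0 0 0 -40 0;0 0 0 0 0 -40 0;0 0 0 -10 36 -10 0;0 0 0 -13 42 -2 0;0 0 0 -13 42 -2 0;0 0 0 -13 42 -2 0;0 0 0 -13 42 -2 0;0 0 0 -13 42 0 0;0 0 0 -13 42 0 0;0 0 0 -6 20 0 0;0 0 0 0 0 0 0'
python3 g.py 479.5 -35.4 180 0
python3 -m jog '0 0 0 0 0 0 0;0 0 0 0 0 0 0'
python3 g.py 479.5 -35.4 180 0
```

```text
time: 8.85
tool_pos: [0.4807, -0.0103, 0.2026]
eef_rot: [3.14, -0.007, 0.013]
ft_force: [0.7, 0.7, 0.6]
finger_gap: 0.0852
t 8.85 tcp [480.7 -10.3 202.6] gap 85.2 | turn [ 0.001 -0.008 -0.004] shift [-1.3 25.1 22.7] F [0.7 0.7 0.6]
time: 9.05
tool_pos: [0.4811, -0.0096, 0.2029]
eef_rot: [3.141, -0.007, 0.014]
ft_force: [-0.2, 1.6, -0.3]
finger_gap: 0.0853
t 9.05 tcp [481.1  -9.6 202.9] gap 85.3 | turn [ 0.001 -0.009 -0.005] shift [-1.7 25.8 22.9] F [-0.2  1.6 -0.3]
```

```bash
python3 -m jog '0 -0.009 -0.004 -2 15 15 0;0 0 0 0 12 15 0;0 0 0 0 0 15 0;0 0 0 0 0 0 0;0 0 0 0 0 0 0'
python3 g.py 479.5 -35.4 88 0
```

```text
time: 9.55
tool_pos: [0.4813, -0.0318, 0.1572]
eef_rot: [-3.141, -0.013, -0.001]
ft_force: [0.8, -0.3, -0.5]
finger_gap: 0.0856
t 9.55 tcp [481.3 -31.8 157.2] gap 85.6 | turn [-0.    -0.001  0.008] shift [-1.9  3.6 69.2] F [ 0.8 -0.3 -0.5]
```

```bash
python3 -m jog '0 0 0.006 -2 4 10 0;0 0 0 0 0 18 0;0 0 0 0 0 18 0;0 0 0 0 0 15 0;0 0 0 0 0 6 0;0 0 0 0 0 0 0;0 0 0 0 0 0 0'
python3 g.py 479.5 -35.4 86 0
```

```text
time: 10.25
tool_pos: [0.4817, -0.0347, 0.0906]
eef_rot: [3.141, 0.008, 0.012]
ft_force: [-0.3, -0.2, 0.2]
finger_gap: 0.0854
t 10.25 tcp [481.7 -34.7  90.6] gap 85.4 | turn [ 0.001 -0.008  0.005] shift [-2.2  0.7  4.5] F [-0.3 -0.2  0.2]
```

```bash
python3 -m jog '0 -0.008 0 -2 0 4 255;0 0 0 0 0 0 255;0 0 0 0 0 0 255;0 0 0 0 0 0 255;0 0 0 0 0 0 255;0 0 0 0 0 0 255;0 0 0 0 0 0 255' 40
python3 g.py 479.5 -35.4 86 0
python3 -m jog '0 0 0 0 0 -10 255;0 0 0 0 0 -20 255;0 0 0 0 0 -25 255;0 0 0 0 0 -20 255;0 0 0 0 0 -5 255;0 0 0 0 0 0 255'
python3 g.py 490 285 170 0
```

```text
time: 10.95
tool_pos: [0.4807, -0.0348, 0.0885]
eef_rot: [3.14, 0.008, 0.004]
ft_force: [-0.4, -0.3, -1.0]
finger_gap: 0.0396
t 10.95 tcp [480.7 -34.8  88.5] gap 39.6 | turn [ 0.001 -0.003  0.005] shift [-1.2  0.6  2.5] F [-0.4 -0.3 -1. ]
time: 11.55
tool_pos: [0.48, -0.0347, 0.1733]
eef_rot: [3.14, 0.008, 0.003]
ft_force: [0.3, -0.2, -1.8]
finger_gap: 0.0397
t 11.55 tcp [480.  -34.7 173.3] gap 39.7 | turn [ 0.001 -0.002  0.005] shift [  11.6 -319.6    3. ] F [ 0.3 -0.2 -1.8]
```

```bash
python3 -m jog '0 0 0 0 -18 -2 255;0 0 0 1 -38 -2 255;0 0 0 1 -38 -2 255;0 0 0 1 -38 -2 255;0 0 0 1 -38 -2 255;0 0 0 1 -38 -2 255;0 0 0 1 -38 -2 255;0 0 0 1 -38 -2 255;0 0 0 1 -22 0 255;0 0 0 1 -10 0 255;0 0 0 0 0 0 255;0 0 0 0 0 0 255'
python3 g.py 490 285 83 0
```

```text
time: 12.75
tool_pos: [0.4834, 0.2909, 0.175]
eef_rot: [3.133, 0.002, -0.025]
ft_force: [0.7, -1.0, -1.6]
finger_gap: 0.0392
t 12.75 tcp [483.4 290.9 175. ] gap 39.2 | turn [0.008 0.016 0.001] shift [ 8.   5.2 91.9] F [ 0.7 -1.  -1.6]
```

```bash
python3 -m jog '0.004 0.008 0 4 2 10 255;0.004 0.008 0 4 1 20 255;0 0 0 0 0 25 255;0 0 0 0 0 20 255;0 0 0 0 0 10 255;0 0 0 0 0 0 255;0 0 0 0 0 0 255'
python3 g.py 490 285 83 0
```

```text
time: 13.45
tool_pos: [0.4939, 0.2793, 0.0851]
eef_rot: [3.141, -0.013, 0.005]
ft_force: [0.1, 0.1, -0.8]
finger_gap: 0.0393
t 13.45 tcp [493.9 279.3  85.1] gap 39.3 | turn [ 0.001 -0.003 -0.008] shift [-3.9 -5.7  2.1] F [ 0.1  0.1 -0.8]
```

```bash
python3 -m jog '0 0 0 -5 0 0 255;0 0 0 0 0 2 255;0 0 0 0 0 1 255;0 0 0 0 0 0 255'
python3 g.py 490 285 83 0
python3 -m jog '0 0 0 0 0 0 0;0 0 0 0 0 0 0;0 0 0 0 0 0 0;0 0 0 0 0 0 0;0 0 0 0 0 0 0;0 0 0 0 0 0 0'
python3 g.py 480.8 -97 200 0
```

```text
time: 13.85
tool_pos: [0.49, 0.2798, 0.0853]
eef_rot: [-3.14, 0.013, -0.013]
ft_force: [-0.1, 0.7, -1.0]
finger_gap: 0.0393
t 13.85 tcp [490.  279.8  85.3] gap 39.3 | turn [-0.002 -0.009 -0.008] shift [-0.  -5.2  2.3] F [-0.1  0.7 -1. ]
time: 14.45
tool_pos: [0.4907, 0.2804, 0.0866]
eef_rot: [-3.138, 0.012, -0.017]
ft_force: [-0.3, -0.3, -0.2]
finger_gap: 0.0851
t 14.45 tcp [490.7 280.4  86.6] gap 85.1 | turn [-0.003 -0.011 -0.008] shift [  -5.7  377.1 -114.6] F [-0.3 -0.3 -0.2]
```

```bash
python3 -m jog '0 0 0 0 0 -20 0;0 0 0 0 0 -40 0;0 0 0 0 0 -40 0;0 -0.01 -0.008 -1 36 -10 0;0 0 0 -1 46 -2 0;0 0 0 -1 46 -2 0;0 0 0 -1 46 -2 0;0 0 0 -1 46 -2 0;0 0 0 -1 46 0 0;0 0 0 0 46 0 0;0 0 0 0 40 0 0;0 0 0 0 20 0 0'
python3 -m jog '0 0 0 0 0 0 0;0 0 0 0 0 0 0'
python3 g.py 480.8 -97.2 75 0
```

```text
time: 15.65
tool_pos: [0.4827, -0.1035, 0.2092]
eef_rot: [-3.141, -0.011, -0.005]
ft_force: [0.1, 0.1, -0.0]
finger_gap: 0.0855
time: 15.85
tool_pos: [0.4823, -0.1058, 0.2091]
eef_rot: [-3.141, -0.004, -0.005]
ft_force: [-0.5, 0.5, 0.6]
finger_gap: 0.0853
t 15.85 tcp [ 482.3 -105.8  209.1] gap 85.3 | turn [-0.001 -0.003  0.003] shift [ -1.9  -8.5 134.1] F [-0.5  0.5  0.6]
```

```bash
python3 -m jog '0 0 0 -1 -8 15 0;0 0 0 0 0 25 0;0 0 0 0 0 20 0;0 0 0 0 0 5 0;0 0 0 0 0 0 0;0 0 0 0 0 0 0'
python3 g.py 480.8 -97.2 75 0
```

```text
time: 16.45
tool_pos: [0.4829, -0.0912, 0.1443]
eef_rot: [-3.14, -0.016, -0.01]
ft_force: [-0.6, 0.5, 0.4]
finger_gap: 0.0853
t 16.45 tcp [482.9 -91.2 144.3] gap 85.3 | turn [-0.001 -0.007  0.01 ] shift [-2.7  6.  69.3] F [-0.6  0.5  0.4]
```

```bash
python3 -m jog '0 -0.007 0.008 -2 4 10 0;0 0 0 0 0 18 0;0 0 0 0 0 18 0;0 0 0 0 0 15 0;0 0 0 0 0 6 0;0 0 0 0 0 0 0;0 0 0 0 0 0 0'
python3 g.py 480.8 -97.2 75 0
```

```text
time: 17.15
tool_pos: [0.4836, -0.0968, 0.0788]
eef_rot: [3.14, 0.0, 0.011]
ft_force: [0.3, -0.2, -0.5]
finger_gap: 0.0851
t 17.15 tcp [483.6 -96.8  78.8] gap 85.1 | turn [ 0.002 -0.007  0.   ] shift [-2.8  0.3  3.8] F [ 0.3 -0.2 -0.5]
```

```bash
python3 -m jog '0 -0.007 0 -3 0 4 255;0 0 0 0 0 0 255;0 0 0 0 0 0 255;0 0 0 0 0 0 255;0 0 0 0 0 0 255;0 0 0 0 0 0 255;0 0 0 0 0 0 255' 45
python3 g.py 480.8 -97.2 75 0
python3 -m jog '0 0 0 0 0 -10 255;0 0 0 0 0 -20 255;0 0 0 0 0 -25 255;0 0 0 0 0 -20 255;0 0 0 0 0 -5 255;0 0 0 0 0 0 255'
python3 g.py 400 310 170 0
```

```text
time: 17.85
tool_pos: [0.4813, -0.0972, 0.0768]
eef_rot: [3.139, 0.0, 0.004]
ft_force: [-0.1, -0.4, -0.9]
finger_gap: 0.0475
t 17.85 tcp [481.3 -97.2  76.8] gap 47.5 | turn [ 0.003 -0.003  0.   ] shift [-0.6 -0.   1.8] F [-0.1 -0.4 -0.9]
time: 18.45
tool_pos: [0.4799, -0.0966, 0.16]
eef_rot: [3.14, 0.0, -0.002]
ft_force: [-0.2, 0.1, -3.4]
finger_gap: 0.0481
t 18.45 tcp [479.9 -96.6 160. ] gap 48.1 | turn [0.002 0.001 0.   ] shift [ -79.9 -406.6  -10.5] F [-0.2  0.1 -3.4]
```

```bash
python3 -m jog '0 0 0 -8 -20 -2 255;0 0 0 -12 -38 -2 255;0 0 0 -12 -38 -2 255;0 0 0 -12 -38 -2 255;0 0 0 -12 -38 -2 255;0 0 0 -10 -38 -2 255;0 0 0 -8 -38 -2 255;0 0 0 -6 -38 -2 255;0 0 0 -2 -38 -2 255;0 0 0 0 -38 -2 255;0 0 0 0 -20 0 255;0 0 0 0 0 0 255'
python3 -m jog '0 0 0 0 0 0 255'
python3 g.py 400 310 71 0
```

```text
time: 19.65
tool_pos: [0.3888, 0.2981, 0.1657]
eef_rot: [3.135, -0.005, -0.032]
ft_force: [0.5, 0.4, -3.0]
finger_gap: 0.0478
time: 19.75
tool_pos: [0.3883, 0.2979, 0.1645]
eef_rot: [3.134, -0.004, -0.035]
ft_force: [-0.5, 0.6, -2.7]
finger_gap: 0.0478
t 19.75 tcp [388.3 297.9 164.5] gap 47.8 | turn [ 0.008  0.022 -0.002] shift [ 13.8 -12.9  93.1] F [-0.5  0.6 -2.7]
```

```bash
python3 -m jog '0.004 0.011 0 2 -6 10 255;0.004 0.011 0 2 -6 20 255;0 0 0 0 0 25 255;0 0 0 0 0 20 255;0 0 0 0 0 8 255;0 0 0 0 0 0 255;0 0 0 0 0 0 255'
python3 g.py 395 310 71 0
```

```text
time: 20.45
tool_pos: [0.3928, 0.3029, 0.0771]
eef_rot: [3.139, -0.016, -0.002]
ft_force: [-0.7, 0.6, -1.8]
finger_gap: 0.0477
t 20.45 tcp [392.8 302.9  77.1] gap 47.7 | turn [ 0.003  0.001 -0.01 ] shift [ 2.1 -7.1  6. ] F [-0.7  0.6 -1.8]
```

```bash
python3 -m jog '0 0 0 0 0 4 255;0 0 0 0 0 2 255;0 0 0 0 0 1 255;0 0 0 0 0 0 255'
python3 g.py 395 310 71 0
python3 -m jog '0 0 0 0 0 0 0;0 0 0 0 0 0 0;0 0 0 0 0 0 0;0 0 0 0 0 0 0;0 0 0 0 0 0 0;0 0 0 0 0 0 0;0 0 0 0 0 -20 0;0 0 0 0 0 -40 0;0 0 0 0 0 -40 0;0 0 0 20 36 -10 0'
python3 -m jog '0 0 0 20 46 -2 0;0 0 0 20 46 -2 0;0 0 0 20 46 -2 0;0 0 0 20 46 -2 0;0 0 0 20 40 0 0;0 0 0 10 30 0 0;0 0 0 0 0 0 0;0 0 0 0 0 0 0'
python3 g.py 534.5 -35.8 36 0
python3 - <<'E'
from h import *
p,d=viewer.camera('top');W=cloud(p,d,viewer.camera_params('top')); cv2.imwrite('pics/t2.png',p[...,::-1])
for a,b in((.117,.14),(.095,.117),(.065,.08),(.05,.062)): print(a);hmap(a,b,W=W,xr=(.3,.75))
E
```

```text
time: 20.85
tool_pos: [0.3944, 0.3034, 0.0726]
eef_rot: [3.141, -0.017, 0.005]
ft_force: [0.6, 0.1, -2.9]
finger_gap: 0.0476
t 20.85 tcp [394.4 303.4  72.6] gap 47.6 | turn [ 0.    -0.003 -0.011] shift [ 0.5 -6.6  1.6] F [ 0.6  0.1 -2.9]
time: 21.85
tool_pos: [0.4121, 0.269, 0.1861]
eef_rot: [3.141, -0.008, 0.002]
ft_force: [1.7, -0.6, 0.1]
finger_gap: 0.0854
time: 22.65
tool_pos: [0.5248, 0.0055, 0.1986]
eef_rot: [-3.14, 0.01, -0.015]
ft_force: [-1.2, -0.2, 0.2]
finger_gap: 0.0853
t 22.65 tcp [524.8   5.5 198.6] gap 85.3 | turn [-0.001 -0.01  -0.007] shift [  8.4  41.4 162.6] F [-1.2 -0.2  0.2]
0.117
n 546 px [124 186] z 0.121 rect c [578.9 307. ] size [49.  48.3] ang 72.3
n 682 px [136 234] z 0.126 rect c [488.8 279.5] size [54.8 40. ] ang 89.9
0.095
n 124 px [131 190] z 0.105 rect c [571.6 296.7] size [25.4 49.8] ang 56.1
n 88 px [146 236] z 0.106 rect c [481.7 257.7] size [23.4 47.8] ang 54.4
n 591 px [124 287] z 0.103 rect c [393.3 302.7] size [47.2 48.4] ang 1.1
0.065
n 74 px [136 194] z 0.073 rect c [569.9 294.4] size [19.5 48.5] ang 54.8
n 193 px [254 214] z 0.072 rect c [536.7  66.7] size [23.  36.3] ang 85.9
n 292 px [359 216] z 0.072 rect c [ 536.3 -136.3] size [36.4 36.7] ang 16.1
0.05
n 463 px [310 218] z 0.058 rect c [534.5 -41.5] size [43.  49.3] ang 0.2
```

View pics/t2.png

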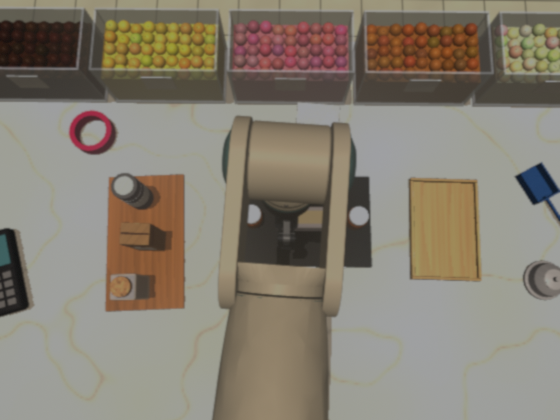

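The top view shows all three goods upright on the board (canister (127,188), carton (138,235), jar (123,287)), and honey jars and tin in place. Now the tin.

```bash
python3 -m jog '0 -0.008 -0.006 6 20 15 0;0 0 0 4 21 25 0;0 0 0 0 0 25 0;0 0 0 0 0 15 0;0 0 0 0 0 0 0;0 0 0 0 0 0 0'
python3 g.py 535.5 -36 30 0
```

```text
time: 23.3
tool_pos: [0.535, -0.0283, 0.1181]
eef_rot: [-3.139, -0.018, -0.008]
ft_force: [1.0, -0.3, 0.0]
finger_gap: 0.0852
t 23.30 tcp [535.  -28.3 118.1] gap 85.2 | turn [-0.002 -0.005  0.012] shift [-0.   8.  88.1] F [ 1.  -0.3  0. ]
```

```bash
python3 -m jog '0 -0.005 0.01 0 6 10 0;0 0 0 0 0 20 0;0 0 0 0 0 20 0;0 0 0 0 0 20 0;0 0 0 0 0 10 0;0 0 0 0 0 0 0;0 0 0 0 0 0 0'
python3 g.py 535.5 -36 30 0
```

```text
time: 24.0
tool_pos: [0.539, -0.0336, 0.0407]
eef_rot: [-3.141, -0.005, -0.016]
ft_force: [0.2, -0.1, 0.0]
finger_gap: 0.0856
t 24.00 tcp [539.  -33.6  40.7] gap 85.6 | turn [-0.    -0.01   0.003] shift [-3.6  2.4 10.7] F [ 0.2 -0.1  0. ]
```

```bash
python3 -m jog '0 -0.01 0 -4 2 6 0;0 0 0 0 0 5 0;0 0 0 0 0 0 0;0 0 0 0 0 0 0'
python3 g.py 535.5 -36 30 0
python3 -m jog '0 0 0 0 0 0 255;0 0 0 0 0 0 255;0 0 0 0 0 0 255;0 0 0 0 0 0 255;0 0 0 0 0 0 255;0 0 0 0 0 0 255;0 0 0 0 0 0 255' 50
python3 g.py 535.5 -36 30 0
```

```text
time: 24.4
tool_pos: [0.5363, -0.0361, 0.0316]
eef_rot: [3.141, 0.004, 0.006]
ft_force: [0.7, 0.1, -0.1]
finger_gap: 0.0855
t 24.40 tcp [536.3 -36.1  31.6] gap 85.5 | turn [ 0.    -0.004  0.003] shift [-0.8 -0.1  1.6] F [ 0.7  0.1 -0.1]
time: 25.1
tool_pos: [0.5368, -0.0361, 0.0324]
eef_rot: [3.141, 0.005, 0.008]
ft_force: [0.3, 0.5, -0.4]
finger_gap: 0.0433
t 25.10 tcp [536.8 -36.1  32.4] gap 43.3 | turn [ 0.    -0.005  0.003] shift [-1.3 -0.1  2.4] F [ 0.3  0.5 -0.4]
```

```bash
python3 -m jog '0 0 0 0 0 -12 255;0 0 0 0 0 -25 255;0 0 0 0 0 -30 255;0 0 0 0 0 -25 255;0 0 0 0 0 -8 255;0 0 0 0 0 0 255'
python3 -m jog '0 0 0.07 0 0 0 255;0 0 0.14 0 0 0 255;0 0 0.14 0 0 0 255;0 0 0.14 0 0 0 255;0 0 0.14 0 0 0 255;0 0 0.14 0 0 0 255;0 0 0.14 0 0 0 255;0 0 0.14 0 0 0 255;0 0 0.14 0 0 0 255;0 0 0.14 0 0 0 255;0 0 0.14 0 0 0 255;0 0 0.07 0 0 0 255'
python3 g.py 524.5 -324.5 130 -91
```

```text
time: 25.7
tool_pos: [0.5348, -0.0359, 0.1369]
eef_rot: [-3.141, -0.005, -0.002]
ft_force: [-0.8, 0.1, -1.8]
finger_gap: 0.0431
time: 26.9
tool_pos: [0.5264, -0.0347, 0.1173]
eef_rot: [2.176, -2.242, -0.035]
ft_force: [0.3, -1.2, -1.3]
finger_gap: 0.0433
t 26.90 tcp [526.4 -34.7 117.3] gap 43.3 | turn [ 0.028  0.004 -0.012] shift [289.7  -6.4 -13.9] F [ 0.3 -1.2 -1.3]
```

```bash
python3 -m jog '0.014 0.002 -0.006 18 0 -3 255;0.014 0.002 -0.006 36 0 -3 255;0 0 0 36 0 -3 255;0 0 0 36 0 -3 255;0 0 0 36 0 -3 255;0 0 0 36 0 -3 255;0 0 0 36 0 -3 255;0 0 0 28 0 -3 255;0 0 0 14 0 0 255;0 0 0 0 0 0 255;0 0 0 0 0 0 255'
python3 g.py 524.5 -324.5 30 -91
```

```text
time: 28.0
tool_pos: [0.5137, -0.3162, 0.1216]
eef_rot: [2.197, -2.234, -0.041]
ft_force: [0.9, 0.6, -1.6]
finger_gap: 0.043
t 28.00 tcp [ 513.7 -316.2  121.6] gap 43.0 | turn [0.025 0.012 0.001] shift [  9.2 -13.2  91.2] F [ 0.9  0.6 -1.6]
```

```bash
python3 -m jog '0.012 0.006 0 5 -7 10 255;0.012 0.006 0 4 -6 20 255;0 0 0 0 0 20 255;0 0 0 0 0 15 255;0 0 0 0 0 5 255;0 0 0 0 0 0 255;0 0 0 0 0 0 255'
python3 g.py 524.5 -324.5 27 -91
```

```text
time: 28.7
tool_pos: [0.5299, -0.3177, 0.0454]
eef_rot: [-2.212, 2.228, -0.001]
ft_force: [-0.1, -0.1, -1.1]
finger_gap: 0.0428
t 28.70 tcp [ 529.9 -317.7   45.4] gap 42.8 | turn [-0.002  0.001  0.01 ] shift [ 6.9  5.4 18.4] F [-0.1 -0.1 -1.1]
```

```bash
python3 -m jog '0 0 0.01 6 5 4 255;0 0 0 0 0 6 255;0 0 0 0 0 0 255;0 0 0 0 0 0 255'
python3 g.py 524.5 -324.5 27 -91
```

```text
time: 29.1
tool_pos: [0.5255, -0.3248, 0.037]
eef_rot: [-2.199, 2.239, -0.008]
ft_force: [0.1, -0.6, -1.6]
finger_gap: 0.043
t 29.10 tcp [ 525.5 -324.8   37. ] gap 43.0 | turn [-0.006 -0.001 -0.001] shift [-0.3  1.1 10. ] F [ 0.1 -0.6 -1.6]
```

```bash
python3 -m jog '-0.005 0 0 0 1 5 255;0 0 0 0 0 3 255;0 0 0 0 0 2 255;0 0 0 0 0 1 255;0 0 0 0 0 0 255'
python3 g.py 524.5 -324.5 27 -91
python3 -m jog '0 0 0 0 0 0 0;0 0 0 0 0 0 0;0 0 0 0 0 0 0;0 0 0 0 0 0 0;0 0 0 0 0 0 0;0 0 0 0 0 0 0;0 0 0 0 0 -20 0;0 0 0 0 0 -40 0;0 0 0 0 0 -40 0;0 0 0 0 0 -40 0;0 0 0 0 0 -20 0'
python3 -m jog '0 0 -0.15 -50 0 0 0;0 0 -0.15 -50 0 0 0;0 0 -0.15 -40 0 0 0;0 0 -0.15 0 0 0 0;0 0 -0.15 0 0 0 0;0 0 -0.15 0 0 0 0;0 0 -0.15 0 0 0 0;0 0 -0.15 0 0 0 0;0 0 -0.15 0 0 0 0;0 0 -0.15 0 0 0 0;0 0 0 0 0 0 0'
python3 g.py 394.4 303.4 200 0
python3 - <<'E'
from h import *
p,d=viewer.camera('top');W=cloud(p,d,viewer.camera_params('top')); cv2.imwrite('pics/t3.png',p[...,::-1])
for a,b in((.117,.14),(.095,.117),(.065,.08),(.045,.062)): print(a);hmap(a,b,W=W,xr=(.3,.75))
E
```

```text
time: 29.6
tool_pos: [0.5249, -0.3251, 0.0266]
eef_rot: [2.201, -2.241, 0.004]
ft_force: [-0.1, -0.5, -2.2]
finger_gap: 0.0431
t 29.60 tcp [ 524.9 -325.1   26.6] gap 43.1 | turn [-0.001 -0.002 -0.001] shift [-0.6  0.4 -0.4] F [-0.1 -0.5 -2.2]
time: 30.7
tool_pos: [0.523, -0.3235, 0.1872]
eef_rot: [2.2, -2.24, -0.01]
ft_force: [1.2, -1.0, 0.3]
finger_gap: 0.085
time: 31.8
tool_pos: [0.5064, -0.1809, 0.1938]
eef_rot: [3.137, -0.133, 0.007]
ft_force: [0.0, 0.2, 0.4]
finger_gap: 0.0858
t 31.80 tcp [ 506.4 -180.9  193.8] gap 85.8 | turn [ 0.002 -0.005 -0.085] shift [-152.6 -473.    -7.9] F [0.  0.2 0.4]
0.117
n 551 px [124 186] z 0.121 rect c [578.9 307.6] size [48.5 48.9] ang 64.0
n 682 px [136 234] z 0.126 rect c [488.6 279.5] size [54.5 39.9] ang 90.0
0.095
n 124 px [131 190] z 0.106 rect c [571.4 296.4] size [25.9 49.8] ang 56.0
n 110 px [139 236] z 0.107 rect c [476.  269.7] size [31.4 64.5] ang 36.8
n 590 px [124 287] z 0.104 rect c [393.2 302.5] size [47.3 48.3] ang 0.6
0.065
n 70 px [137 195] z 0.073 rect c [566.8 294.2] size [16.  46.5] ang 46.3
n 293 px [251 214] z 0.072 rect c [537.1  73.3] size [36.2 35.3] ang 0.6
n 296 px [359 216] z 0.072 rect c [ 536.3 -136.4] size [36.3 36.8] ang 21.4
0.045
n 70 px [140 196] z 0.053 rect c [572.  293.6] size [20.  48.8] ang 62.3
n 69 px [357 219] z 0.055 rect c [ 529.  -130.2] size [40.6 21.5] ang 50.4
n 61 px [252 219] z 0.055 rect c [528.5  69.8] size [21.7 40.7] ang 21.3
n 641 px [453 239] z 0.051 rect c [ 495.8 -324.2] size [44.5 60.1] ang 89.6
n 64 px [143 287] z 0.053 rect c [394.5 279.5] size [46.1  3.5] ang 0.0
```

View pics/t3.png

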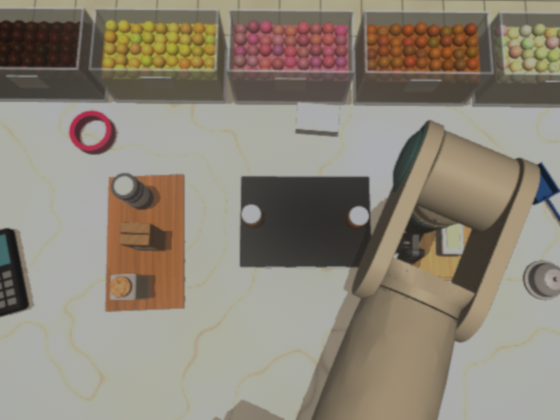

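The stand is clear and the tin sits in the tray near (453,239), partly hidden by the arm; I'll check once it's clear. Back to the board for the jar.

```bash
python3 -m jog '0 0 -0.08 -9 -30 0 0;0 0 0 -10 -44 0 0;0 0 0 -10 -44 0 0;0 0 0 -10 -44 0 0;0 0 0 -10 -44 0 0;0 0 0 -10 -44 0 0;0 0 0 -10 -44 -2 0;0 0 0 -10 -44 -2 0;0 0 0 -10 -44 -2 0;0 0 0 -10 -44 -2 0;0 0 0 -5 -35 0 0;0 0 0 0 -15 0 0'
python3 -m jog '0 0 0 0 0 0 0;0 0 0 0 0 0 0'
python3 g.py 394.4 303 72 0
python3 - <<'E'
from h import *
p,d=viewer.camera('top');W=cloud(p,d,viewer.camera_params('top'))
hmap(.045,.065,W=W,xr=(.4,.65),yr=(-.4,-.2))
hmap(.004,.009,W=W,xr=(.4,.65),yr=(-.4,-.2))
hmap(.0165,.022,W=W,xr=(.4,.65),yr=(-.45,-.2),minA=20)
E
```

```text
time: 33.05
tool_pos: [0.4152, 0.3146, 0.2012]
eef_rot: [3.139, -0.103, 0.014]
ft_force: [0.5, -0.5, 0.1]
finger_gap: 0.0855
time: 33.25
tool_pos: [0.4145, 0.3162, 0.2009]
eef_rot: [3.139, -0.107, 0.013]
ft_force: [-0.4, 0.1, -0.5]
finger_gap: 0.0854
t 33.25 tcp [414.5 316.2 200.9] gap 85.4 | turn [ 0.001 -0.009 -0.068] shift [-20.3  14.4 128.7] F [-0.4  0.1 -0.5]
n 1339 px [452 225] z 0.051 rect c [ 525.3 -324.1] size [ 45.5 120.1] ang 88.4
n 3422 px [446 229] z 0.006 rect c [ 523.1 -324.1] size [127.  198.6] ang 88.7
n 42 px [420 179] z 0.018 rect c [ 624.7 -274.5] size [ 5.  37.8] ang 0.9
n 36 px [441 180] z 0.018 rect c [ 623.6 -317.9] size [37.5  5.9] ang 87.3
n 33 px [472 184] z 0.018 rect c [ 615.7 -381.3] size [23.  17.1] ang 88.1
n 47 px [412 192] z 0.018 rect c [ 597.6 -256.5] size [ 4.8 44.9] ang 87.9
n 25 px [477 196] z 0.018 rect c [ 590.7 -390.2] size [ 6.1 24.1] ang 88.3
n 31 px [477 209] z 0.018 rect c [ 562.3 -389.2] size [ 5.  25.9] ang 84.5
n 42 px [413 226] z 0.018 rect c [ 526.3 -254.5] size [ 6.4 35.2] ang 88.4
n 42 px [478 227] z 0.018 rect c [ 525.  -388.9] size [ 6.  33.2] ang 89.6
n 37 px [479 244] z 0.018 rect c [ 490.2 -387.8] size [ 6.2 33. ] ang 87.8
n 67 px [413 262] z 0.018 rect c [ 453.  -252.8] size [ 5.1 54.7] ang 87.9
n 104 px [468 271] z 0.018 rect c [ 423.4 -368.6] size [30.9 64. ] ang 31.7
n 24 px [418 277] z 0.019 rect c [ 421.8 -261.5] size [ 4.1 19.9] ang 0.8
n 63 px [439 278] z 0.018 rect c [ 420.6 -303.9] size [55.4  5.8] ang 88.2
```

Tin is 2 mm from the tray's middle and lengthwise. Fetch the jar.

```bash
python3 -m jog '0 -0.005 -0.03 -8 5 15 0;0 -0.004 -0.035 -8 5 20 0;0 0 0 -2 2 20 0;0 0 0 0 0 5 0;0 0 0 0 0 0 0;0 0 0 0 0 0 0'
python3 g.py 394.4 303 72 0
```

```text
time: 33.9
tool_pos: [0.3984, 0.2992, 0.1415]
eef_rot: [-3.141, 0.025, -0.005]
ft_force: [0.7, 0.1, 0.2]
finger_gap: 0.0851
t 33.90 tcp [398.4 299.2 141.5] gap 85.1 | turn [-0.001 -0.003 -0.016] shift [-4.3 -3.7 69.5] F [0.7 0.1 0.2]
```

```bash
python3 -m jog '0 0 -0.012 -4 -4 10 0;0 0 0 0 0 18 0;0 0 0 0 0 18 0;0 0 0 0 0 15 0;0 0 0 0 0 7 0;0 0 0 0 0 0 0;0 0 0 0 0 0 0'
python3 g.py 394.4 303 73 0
```

```text
time: 34.6
tool_pos: [0.3965, 0.3063, 0.0744]
eef_rot: [-3.136, 0.003, -0.016]
ft_force: [0.3, 0.6, -0.0]
finger_gap: 0.0854
t 34.60 tcp [396.5 306.3  74.4] gap 85.4 | turn [-0.006 -0.01  -0.002] shift [-2.1  3.3  1.4] F [ 0.3  0.6 -0. ]
```

```bash
python3 -m jog '-0.005 -0.01 0 -2 3 0 0;0 0 0 0 0 0 0;0 0 0 0 0 0 255;0 0 0 0 0 0 255;0 0 0 0 0 0 255;0 0 0 0 0 0 255;0 0 0 0 0 0 255;0 0 0 0 0 0 255;0 0 0 0 0 0 255' 45
python3 g.py 394.4 303 73 0
python3 -m jog '0 0 0 0 0 -10 255;0 0 0 0 0 -20 255;0 0 0 0 0 -25 255;0 0 0 0 0 -20 255;0 0 0 0 0 -5 255;0 0 0 0 0 0 255'
python3 g.py 481 -97 160 0
```

```text
time: 35.5
tool_pos: [0.3955, 0.3041, 0.0775]
eef_rot: [-3.138, 0.002, -0.005]
ft_force: [0.2, -0.7, -0.3]
finger_gap: 0.0473
t 35.50 tcp [395.5 304.1  77.5] gap 47.3 | turn [-0.003 -0.003 -0.002] shift [-1.1  1.1  4.5] F [ 0.2 -0.7 -0.3]
time: 36.1
tool_pos: [0.3936, 0.3026, 0.1592]
eef_rot: [3.141, -0.003, -0.003]
ft_force: [0.6, 0.3, -3.4]
finger_gap: 0.0474
t 36.10 tcp [393.6 302.6 159.2] gap 47.4 | turn [ 0.     0.002 -0.002] shift [ 88.  399.5  -0.8] F [ 0.6  0.3 -3.4]
```

```bash
python3 -m jog '0 0 0 0 20 -3 255;0 0 0 0 38 -2 255;0 0 0 2 38 -2 255;0 0 0 4 38 -2 255;0 0 0 10 38 -2 255;0 0 0 13 38 -2 255;0 0 0 13 38 -2 255;0 0 0 13 38 -2 255;0 0 0 13 38 -2 255;0 0 0 10 38 -2 255;0 0 0 5 20 0 255;0 0 0 0 0 0 255'
python3 -m jog '0 0 0 0 0 0 255'
python3 g.py 481 -96.5 160 0
```

```text
time: 37.3
tool_pos: [0.4725, -0.0945, 0.1649]
eef_rot: [3.14, 0.003, -0.038]
ft_force: [-0.4, -0.0, -3.3]
finger_gap: 0.0474
time: 37.4
tool_pos: [0.4719, -0.0945, 0.1636]
eef_rot: [3.14, 0.001, -0.041]
ft_force: [-0.3, -0.1, -2.7]
finger_gap: 0.0473
t 37.40 tcp [471.9 -94.5 163.6] gap 47.3 | turn [0.001 0.026 0.001] shift [9.2 2.  3.4] F [-0.3 -0.1 -2.7]
```

```bash
python3 -m jog '0 0.013 0 5 0 10 255;0 0.012 0 3 0 20 255;0 0 0 0 0 20 255;0 0 0 0 0 8 255;0 0 0 0 0 0 255;0 0 0 0 0 0 255'
python3 g.py 481 -96.5 84 0
```

```text
time: 38.0
tool_pos: [0.478, -0.089, 0.1018]
eef_rot: [-3.14, -0.01, 0.006]
ft_force: [-0.1, 0.1, -2.7]
finger_gap: 0.0474
t 38.00 tcp [478.  -89.  101.8] gap 47.4 | turn [-0.001  0.004  0.007] shift [ 3.   7.6 17.8] F [-0.1  0.1 -2.7]
```

```bash
python3 -m jog '0 0 0.006 2 7 3 255;0 0 0 0 0 3 255;0 0 0 0 0 0 255;0 0 0 0 0 0 255'
python3 g.py 481 -96.5 84 0
```

```text
time: 38.4
tool_pos: [0.4816, -0.0967, 0.0979]
eef_rot: [-3.141, -0.001, -0.001]
ft_force: [-0.4, 0.2, -2.9]
finger_gap: 0.0473
t 38.40 tcp [481.6 -96.7  97.9] gap 47.3 | turn [-0.    -0.001  0.   ] shift [-0.6 -0.2 13.9] F [-0.4  0.2 -2.9]
```

```bash
python3 -m jog '0 0 0 0 0 6 255;0 0 0 0 0 5 255;0 0 0 0 0 2 255;0 0 0 0 0 1 255;0 0 0 0 0 1 255;0 0 0 0 0 0 255'
python3 g.py 481 -96.5 84 0
```

```text
time: 39.0
tool_pos: [0.482, -0.097, 0.0838]
eef_rot: [3.141, 0.0, 0.003]
ft_force: [0.3, 0.2, -3.2]
finger_gap: 0.0473
t 39.00 tcp [482.  -97.   83.8] gap 47.3 | turn [ 0.001 -0.002  0.   ] shift [-1.  -0.5 -0.2] F [ 0.3  0.2 -3.2]
```

```bash
python3 -m jog '0 0 0 -1 0 1 255;0 0 0 0 0 0 0;0 0 0 0 0 0 0;0 0 0 0 0 0 0;0 0 0 0 0 0 0;0 0 0 0 0 0 0;0 0 0 0 0 0 0;0 0 0 0 0 -20 0;0 0 0 0 0 -40 0;0 0 0 0 0 -40 0;0 0 0 1 -30 -10 0;0 0 0 1 -44 -2 0'
python3 -m jog '0 0 0 1 -44 -2 0;0 0 0 1 -44 -2 0;0 0 0 1 -44 -2 0;0 0 0 1 -44 -2 0;0 0 0 1 -44 -2 0;0 0 0 1 -40 0 0;0 0 0 1 -20 0 0;0 0 0 0 0 0 0;0 0 0 0 0 0 0'
python3 g.py 490 280 85 0
python3 - <<'E'
from h import *
p,d=viewer.camera('top');W=cloud(p,d,viewer.camera_params('top'))
hmap(.085,.117,W=W,xr=(.4,.65),yr=(-.2,.1));hmap(.117,.125,W=W,xr=(.4,.65),yr=(-.2,.1))
hmap(.065,.08,W=W,xr=(.5,.65),yr=(-.2,.1))
E
```

```text
time: 40.2
tool_pos: [0.4826, -0.0247, 0.1986]
eef_rot: [3.141, -0.011, 0.003]
ft_force: [1.6, 0.5, -0.7]
finger_gap: 0.0851
time: 41.1
tool_pos: [0.4901, 0.2707, 0.2105]
eef_rot: [3.142, -0.004, 0.01]
ft_force: [-0.2, -0.1, -1.0]
finger_gap: 0.0851
t 41.10 tcp [490.1 270.7 210.5] gap 85.1 | turn [ 0.    -0.006 -0.003] shift [ -0.9  -9.3 125.5] F [-0.2 -0.1 -1. ]
n 368 px [341 243] z 0.106 rect c [479.6 -97.8] size [47.4 48.1] ang 1.9
n 324 px [343 241] z 0.122 rect c [479.7 -97.7] size [35.7 36.9] ang 44.6
n 293 px [251 214] z 0.072 rect c [536.9  73.3] size [35.5 35.6] ang 88.9
n 296 px [359 216] z 0.072 rect c [ 536.4 -136.2] size [36.5 36.3] ang 36.5
```

Jar is about 1 mm from its original spot. Carton next.

```bash
python3 -m jog '0 -0.006 -0.003 -1 -9 15 0;0 0 0 0 0 25 0;0 0 0 0 0 20 0;0 0 0 0 0 5 0;0 0 0 0 0 0 0;0 0 0 0 0 0 0'
python3 g.py 490 280 86 0
```

```text
time: 41.75
tool_pos: [0.4897, 0.2763, 0.141]
eef_rot: [3.141, -0.01, -0.002]
ft_force: [0.1, -0.7, -0.1]
finger_gap: 0.0855
t 41.75 tcp [489.7 276.3 141. ] gap 85.5 | turn [ 0.     0.001 -0.007] shift [ 0.3 -3.7 55. ] F [ 0.1 -0.7 -0.1]
```

```bash
python3 -m jog '0 0 -0.006 0 -3 8 0;0 0 0 0 0 15 0;0 0 0 0 0 15 0;0 0 0 0 0 12 0;0 0 0 0 0 4 0;0 0 0 0 0 0 0;0 0 0 0 0 0 0'
python3 g.py 490 280 86 0
```

```text
time: 42.45
tool_pos: [0.4908, 0.2801, 0.0848]
eef_rot: [-3.14, 0.0, -0.003]
ft_force: [0.0, -0.8, -0.1]
finger_gap: 0.0854
t 42.45 tcp [490.8 280.1  84.8] gap 85.4 | turn [-0.002 -0.002 -0.   ] shift [-0.8  0.1 -1.2] F [ 0.  -0.8 -0.1]
```

```bash
python3 -m jog '0 0 0 -1 0 0 255;0 0 0 0 0 0 255;0 0 0 0 0 0 255;0 0 0 0 0 0 255;0 0 0 0 0 0 255;0 0 0 0 0 0 255;0 0 0 0 0 0 255' 40
python3 g.py 490 280 86 0
python3 -m jog '0 0 0 0 0 -10 255;0 0 0 0 0 -20 255;0 0 0 0 0 -25 255;0 0 0 0 0 -25 255;0 0 0 0 0 -10 255;0 0 0 0 0 0 255'
python3 g.py 480.5 -35 170 0
```

```text
time: 43.15
tool_pos: [0.4905, 0.2805, 0.0866]
eef_rot: [-3.138, 0.001, -0.008]
ft_force: [-0.2, -0.9, -1.2]
finger_gap: 0.0396
t 43.15 tcp [490.5 280.5  86.6] gap 39.6 | turn [-0.003 -0.005 -0.   ] shift [-0.5  0.5  0.6] F [-0.2 -0.9 -1.2]
time: 43.75
tool_pos: [0.4896, 0.2799, 0.1816]
eef_rot: [-3.139, 0.001, -0.006]
ft_force: [0.1, 0.2, -1.0]
finger_gap: 0.0395
t 43.75 tcp [489.6 279.9 181.6] gap 39.5 | turn [-0.003 -0.004 -0.   ] shift [ -9.1 315.   10.8] F [ 0.1  0.2 -1. ]
```

```bash
python3 -m jog '0 0 0 0 18 -6 255;0 0 0 -1 36 -6 255;0 0 0 -1 36 -6 255;0 0 0 -1 36 -6 255;0 0 0 -1 36 -6 255;0 0 0 -1 36 -4 255;0 0 0 -1 36 -4 255;0 0 0 -1 36 -2 255;0 0 0 -1 18 0 255;0 0 0 0 8 0 255;0 0 0 0 0 0 255;0 0 0 0 0 0 255'
python3 g.py 480.5 -34.5 170 0
```

```text
time: 44.95
tool_pos: [0.4741, -0.0339, 0.2112]
eef_rot: [3.14, -0.004, -0.023]
ft_force: [1.0, -0.1, -2.0]
finger_gap: 0.0395
t 44.95 tcp [474.1 -33.9 211.2] gap 39.5 | turn [ 0.001  0.015 -0.002] shift [ 7.   0.6 41.1] F [ 1.  -0.1 -2. ]
```

```bash
python3 -m jog '0 0.008 0 4 0 10 255;0 0.007 0 3 0 15 255;0 0 0 0 0 10 255;0 0 0 0 0 0 255;0 0 0 0 0 0 255'
python3 g.py 480.5 -34.5 93 0
```

```text
time: 45.45
tool_pos: [0.4812, -0.0301, 0.1723]
eef_rot: [3.141, 0.006, -0.001]
ft_force: [-0.2, 0.1, -0.8]
finger_gap: 0.0395
t 45.45 tcp [481.2 -30.1 172.3] gap 39.5 | turn [0.    0.    0.004] shift [-0.7  4.4 79.3] F [-0.2  0.1 -0.8]
```

```bash
python3 -m jog '0 0 0.004 0 4 8 255;0 0 0 0 0 15 255;0 0 0 0 0 15 255;0 0 0 0 0 12 255;0 0 0 0 0 8 255;0 0 0 0 0 0 255;0 0 0 0 0 0 255'
python3 g.py 480.5 -34.5 93 0
```

```text
time: 46.15
tool_pos: [0.4825, -0.0349, 0.113]
eef_rot: [3.14, -0.001, 0.006]
ft_force: [0.2, -0.3, -0.2]
finger_gap: 0.0394
t 46.15 tcp [482.5 -34.9 113. ] gap 39.4 | turn [ 0.001 -0.004 -0.001] shift [-2.1 -0.4 20. ] F [ 0.2 -0.3 -0.2]
```

```bash
python3 -m jog '0 -0.004 0 -2 0 8 255;0 0 0 0 0 8 255;0 0 0 0 0 3 255;0 0 0 0 0 1 255;0 0 0 0 0 0 255'
python3 g.py 480.5 -34.5 93 0
```

```text
time: 46.65
tool_pos: [0.4813, -0.0351, 0.0928]
eef_rot: [3.14, -0.001, 0.003]
ft_force: [-1.1, -0.6, -1.0]
finger_gap: 0.0396
t 46.65 tcp [481.3 -35.1  92.8] gap 39.6 | turn [ 0.002 -0.002 -0.001] shift [-0.8 -0.6 -0.2] F [-1.1 -0.6 -1. ]
```

```bash
python3 -m jog '0 0 0 0 0 0 0;0 0 0 0 0 0 0;0 0 0 0 0 0 0;0 0 0 0 0 0 0;0 0 0 0 0 0 0;0 0 0 0 0 0 0;0 0 0 0 0 -20 0;0 0 0 0 0 -40 0;0 0 0 0 0 -40 0;0 0 0 8 -30 -10 0;0 0 0 13 -43 -2 0'
python3 -m jog '0 0 0 13 -43 -2 0;0 0 0 13 -43 -2 0;0 0 0 13 -43 -2 0;0 0 0 13 -43 -2 0;0 0 0 13 -43 -2 0;0 0 0 10 -36 0 0;0 0 0 6 -15 0 0;0 0 0 0 0 0 0;0 0 0 0 0 0 0'
python3 g.py 580.5 307 80 0
python3 - <<'E'
from h import *
p,d=viewer.camera('top');W=cloud(p,d,viewer.camera_params('top'))
hmap(.117,.14,W=W,xr=(.4,.65),yr=(-.2,.1))
hmap(.117,.14,W=W,xr=(.5,.65),yr=(.2,.4))
E
```

```text
time: 47.75
tool_pos: [0.5018, 0.0362, 0.2094]
eef_rot: [3.139, -0.012, 0.003]
ft_force: [0.9, -0.3, 0.1]
finger_gap: 0.0856
time: 48.65
tool_pos: [0.5871, 0.3171, 0.2195]
eef_rot: [3.139, -0.006, 0.008]
ft_force: [0.1, -0.3, 0.2]
finger_gap: 0.0852
t 48.65 tcp [587.1 317.1 219.5] gap 85.2 | turn [ 0.002 -0.005 -0.004] shift [ -7.3   9.9 139.5] F [ 0.1 -0.3  0.2]
n 680 px [309 241] z 0.132 rect c [480.  -35.3] size [52.5 40.4] ang 89.7
n 333 px [343 241] z 0.122 rect c [479.5 -97.7] size [35.7 36.3] ang 45.2
n 552 px [124 186] z 0.122 rect c [578.7 307.3] size [48.2 48.8] ang 64.3
```

Carton is back within about 1 mm and square. Canister last.

```bash
python3 -m jog '0 -0.005 -0.004 -7 9 15 0;0 0 0 0 0 25 0;0 0 0 0 0 25 0;0 0 0 0 0 10 0;0 0 0 0 0 0 0;0 0 0 0 0 0 0'
python3 g.py 580.5 307 80 0
```

```text
time: 49.3
tool_pos: [0.5808, 0.3005, 0.1469]
eef_rot: [3.141, -0.012, 0.007]
ft_force: [-0.4, 0.1, -0.0]
finger_gap: 0.0856
t 49.30 tcp [580.8 300.5 146.9] gap 85.6 | turn [ 0.001 -0.005 -0.008] shift [-0.7 -6.5 66.9] F [-0.4  0.1 -0. ]
```

```bash
python3 -m jog '0 -0.005 -0.008 0 -6 8 0;0 0 0 0 0 18 0;0 0 0 0 0 18 0;0 0 0 0 0 14 0;0 0 0 0 0 6 0;0 0 0 0 0 0 0;0 0 0 0 0 0 0'
python3 g.py 580.5 307 80 0
```

```text
time: 50.0
tool_pos: [0.5841, 0.3095, 0.0868]
eef_rot: [-3.137, -0.004, -0.014]
ft_force: [-0.2, -0.6, -0.3]
finger_gap: 0.0853
t 50.00 tcp [584.1 309.5  86.8] gap 85.3 | turn [-0.005 -0.009  0.002] shift [-3.6  2.5  6.8] F [-0.2 -0.6 -0.3]
```

```bash
python3 -m jog '-0.005 -0.009 0 -4 2 4 0;0 0 0 0 0 0 0;0 0 0 0 0 0 255;0 0 0 0 0 0 255;0 0 0 0 0 0 255;0 0 0 0 0 0 255;0 0 0 0 0 0 255;0 0 0 0 0 0 255;0 0 0 0 0 0 255' 40
python3 g.py 580.5 307 80 0
python3 -m jog '0 0 0 0 0 -10 255;0 0 0 0 0 -20 255;0 0 0 0 0 -25 255;0 0 0 0 0 -25 255;0 0 0 0 0 -10 255;0 0 0 0 0 0 255'
python3 g.py 480 25 170 0
```

```text
time: 50.9
tool_pos: [0.5808, 0.3079, 0.0854]
eef_rot: [-3.141, -0.004, -0.005]
ft_force: [-0.5, 0.2, -0.8]
finger_gap: 0.0491
t 50.90 tcp [580.8 307.9  85.4] gap 49.1 | turn [-0.001 -0.003  0.002] shift [-0.3  0.9  5.4] F [-0.5  0.2 -0.8]
time: 51.5
tool_pos: [0.5799, 0.3074, 0.1792]
eef_rot: [3.141, 0.003, 0.001]
ft_force: [-0.9, -0.5, -2.0]
finger_gap: 0.0488
t 51.50 tcp [579.9 307.4 179.2] gap 48.8 | turn [ 0.    -0.001  0.002] shift [-100.5  282.2    9.2] F [-0.9 -0.5 -2. ]
```

```bash
python3 -m jog '0 0 0 -6 18 -6 255;0 0 0 -12 35 -6 255;0 0 0 -12 35 -6 255;0 0 0 -12 35 -6 255;0 0 0 -12 35 -6 255;0 0 0 -12 35 -4 255;0 0 0 -12 35 -2 255;0 0 0 -8 22 0 255;0 0 0 -4 8 0 255;0 0 0 0 0 0 255;0 0 0 0 0 0 255'
python3 g.py 481 25.3 165 0
```

```text
time: 52.6
tool_pos: [0.4829, 0.0405, 0.2033]
eef_rot: [3.138, 0.006, -0.026]
ft_force: [0.4, 0.5, -1.1]
finger_gap: 0.0494
t 52.60 tcp [482.9  40.5 203.3] gap 49.4 | turn [0.004 0.017 0.004] shift [-1.3 15.1 38.4] F [ 0.4  0.5 -1.1]
```

```bash
python3 -m jog '0.002 0.009 0.002 -1 8 10 255;0.002 0.008 0.002 0 6 15 255;0 0 0 0 0 10 255;0 0 0 0 0 0 255;0 0 0 0 0 0 255'
python3 g.py 481 25.3 92 0
```

```text
time: 53.1
tool_pos: [0.4819, 0.0288, 0.164]
eef_rot: [-3.14, -0.008, 0.002]
ft_force: [0.8, -0.8, -1.2]
finger_gap: 0.049
t 53.10 tcp [481.9  28.8 164. ] gap 49.0 | turn [-0.001  0.001  0.005] shift [-0.8  3.6 72. ] F [ 0.8 -0.8 -1.2]
```

```bash
python3 -m jog '0 0 0.004 -1 3 8 255;0 0 0 0 0 15 255;0 0 0 0 0 15 255;0 0 0 0 0 10 255;0 0 0 0 0 4 255;0 0 0 0 0 0 255;0 0 0 0 0 0 255'
python3 g.py 481 25.3 91.5 0
```

```text
time: 53.8
tool_pos: [0.4823, 0.0261, 0.1113]
eef_rot: [-3.14, -0.003, -0.005]
ft_force: [0.1, -0.5, -1.2]
finger_gap: 0.049
t 53.80 tcp [482.3  26.1 111.3] gap 49.0 | turn [-0.001 -0.003  0.002] shift [-1.4  0.9 19.8] F [ 0.1 -0.5 -1.2]
```

```bash
python3 -m jog '0 -0.003 0 -2 0 8 255;0 0 0 0 0 8 255;0 0 0 0 0 3 255;0 0 0 0 0 1 255;0 0 0 0 0 0 255'
python3 g.py 481 25.3 91.5 0
```

```text
time: 54.3
tool_pos: [0.4812, 0.0262, 0.0914]
eef_rot: [-3.14, -0.003, -0.005]
ft_force: [0.5, -0.2, 0.2]
finger_gap: 0.0489
t 54.30 tcp [481.2  26.2  91.4] gap 48.9 | turn [-0.001 -0.003  0.002] shift [-0.2  0.9 -0.1] F [ 0.5 -0.2  0.2]
```

```bash
python3 -m jog '0 0 0 0 0 0 0;0 0 0 0 0 0 0;0 0 0 0 0 0 0;0 0 0 0 0 0 0;0 0 0 0 0 0 0;0 0 0 0 0 0 0;0 0 0 0 0 -20 0;0 0 0 0 0 -40 0;0 0 0 0 0 -40 0;0 0 0 -5 -30 -10 0;0 0 0 -10 -43 -2 0'
python3 -m jog '0 0 0 -10 -43 0 0;0 0 0 -10 -43 0 0;0 0 0 -10 -43 0 0;0 0 0 -10 -20 0 0;0 0 0 0 0 0 0;0 0 0 0 0 0 0;0 0 0 0 0 0 0;0 0 0 0 0 0 0'
python3 - <<'E'
from h import *
print(arm.get_state()['time'])
p,d=viewer.camera('top');W=cloud(p,d,viewer.camera_params('top')); cv2.imwrite('pics/t4.png',p[...,::-1])
hmap(.117,.14,W=W,xr=(.4,.65),yr=(-.2,.1))
hmap(.045,.08,W=W,xr=(.4,.65),yr=(-.4,.1))
E
```

```text
time: 55.4
tool_pos: [0.4659, 0.0973, 0.2074]
eef_rot: [-3.141, 0.009, -0.003]
ft_force: [0.5, 0.4, -0.3]
finger_gap: 0.0856
time: 56.2
tool_pos: [0.4246, 0.2541, 0.2096]
eef_rot: [-3.139, 0.005, -0.01]
ft_force: [-0.9, 0.2, 0.1]
finger_gap: 0.0851
56.2
n 595 px [275 241] z 0.127 rect c [479.4  26. ] size [48.3 48.8] ang 45.9
n 678 px [309 241] z 0.132 rect c [479.9 -35.3] size [52.7 40.1] ang 89.2
n 334 px [343 241] z 0.122 rect c [479.6 -97.7] size [35.7 36.1] ang 45.8
n 1344 px [452 225] z 0.051 rect c [ 525.4 -324.5] size [ 44.3 119.6] ang 89.3
n 358 px [252 216] z 0.072 rect c [535.7  72.3] size [39.1 38. ] ang 87.1
n 371 px [358 217] z 0.071 rect c [ 535.7 -135.5] size [39.3 38.4] ang 4.9
n 67 px [338 247] z 0.062 rect c [467.1 -85.9] size [61.4 28.9] ang 47.3
```

View pics/t4.png

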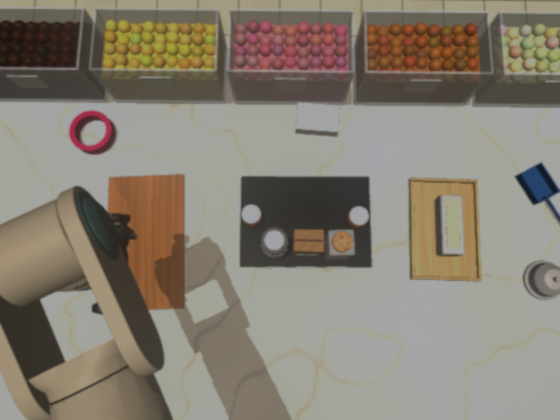

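The final picture shows canister (275,241), carton (309,241) and jar (342,241) back in their original spots. The tin is in the tray (452,225), the honey jars haven't moved, and the arm is clear.

```bash
python3 -c "from station import arm; print(arm.sign_off())"
```

```text
the job is handed in; nothing more can be done
None
```

The job is done and handed in at 56 s of the 138 s allowed. I moved the canister, carton and jar to the board, laid the tin in the tray, then put the three goods back in their original order: canister on the left, carton in the middle, jar on the right.

The last top-camera check, taken just before hand-in, compared with the starting positions:

| Item | Result |
|---|---|
| Canister | about 1 mm from its original spot, upright |
| Carton | about 1 mm off, within about 1° of square to the stand |
| Jar | about 1.5 mm off, upright |
| Tin | about 2 mm from the tray's middle and within about 1° of lengthwise |
| Honey jars | no measurable movement (within about 1.5 mm) |

The gripper was open and clear of everything. No check failed or disagreed. sign_off gave no verdict, and the camera calibration is good to about 2 mm.

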